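# Unscrew the left-hand reel nut of the film rewinder

## Task

The film reel on the rewinder is held by a red T-handled clamp nut with a left-hand thread. Unscrew it the reverse way, clockwise seen from above, by feel: never force its plastic thread by pulling, pressing, side load, or turning the wrong way or on against the stop. Once it is free lift it straight off the spindle and set it down gently, standing upright, in the steel parts tray; leave the other things on the bench where they are.

Things in the scene. Friction and masses are not known exactly. Their poses are not given: they have to be found in the camera images.
- nut: Loose red plastic clamp nut, about 120 g, 70 mm tall. Origin: centre of its underside; z up along its axis. Round skirt 46 mm wide, 42 mm tall, hollow from below (bore 34 mm wide, 36 mm deep), with an upright T-handle bar on top. Two steel pins in the bore, along the nut's x, 10 mm above the underside, run in the spindle's thread. Same after half a turn.
- handle (a point): Centre of the nut's T-handle bar, on its axis, 56 mm above the nut's underside; axes as the nut's. The bar is 52 mm long (x), 14 mm thick (y) and 28 mm high (42 to 70 mm above the underside).
- spindle: Fixed upright threaded spindle, centre of a grey round deck (200 mm wide, 20 mm high). Origin: on its axis at table height, z up. Two-start LEFT-HAND thread, 32 mm outside diameter (1 mm radial play in the nut): clockwise from above the nut rises about 3.3 mm per rad; counter-clockwise it jams within about 1.5 rad. More than about 30 N on the thread strips it.
- spindle_top (a point): Centre of the spindle's top end, 84 mm above the table. The pins leave the thread after 1.9 to 2.8 rad of clockwise turning (differs each time); before that a lift is resisted stiffly, after it the nut lifts off freely. About 0.35 rad farther they meet a hard stop: test by small gentle lifts. Let go between grasps, it stays. Its underside must rise above this point before moving sideways.
- platter (a joint): Height (m) of the sprung platter carrying the 176 mm film reel, which cannot turn. It presses the nut up with 3 to 8 N; hard stops at -0.0012 and 0.007. At 0 the top of the reel's flange is 46 mm above the table and that of its 60 mm wide hub, on which the nut bears, 50 mm.
- tray: Fixed open steel parts tray, 140 x 140 mm outside, 22 mm high, walls 4 mm, floor about 4 mm thick. Origin: centre of its underside on the table.
- can: Bystander: small round film can, 102 mm diameter, 40 mm high; origin centre of its underside.
- bottle: Bystander: white bottle with red cap, 60 mm diameter, 130 mm high; origin centre of its underside.
- core: Bystander: yellow plastic film core (ring), 52 mm diameter, 16 mm high; origin centre of its underside.
- loupe: Bystander: black loupe, 40 mm diameter, 40 mm high; origin centre of its underside.
There are look-alikes about, which are no part of the job. Several things have the shape of the nut; the one meant has the colours described above.

How it is judged:
By the outcome, as a careful person would: the job done as asked, in the order asked, and still so for the second after the job is handed in, with the robot touching nothing.
It also fails if it takes over 67 s, if anything falls off the work surface, if the arm or the gripper's body presses on something with over 40 N, if the wrist force passes 120 N, or if a joint passes its speed limit or range.

## Robot

A 6-joint arm with a two-finger parallel gripper is mounted at the origin on the work surface. World frame = base frame: x ahead of the robot, y to its left, z up, the work surface at z = 0. Lengths are in mm, angles in rad, forces in N, time in s.
With the tool pointing down it reaches from about 300 to 775 mm from the base axis. Payload 14.6 kg.
Tool frame: the origin (TCP) lies midway between the tips of the shut fingers; the grasp point (between the pads) lies 19 mm behind it; z points along the fingers, y is the line along which they close (so a half turn about z gives the same grasp; the last joint's range is limited). The gripper opens to 94 mm and grips with 3 to 60 N. Pads are 16 mm wide; open, the fingers measure 119 mm over their backs; the gripper's body (75 mm by 177 mm) begins 78 mm behind the grasp point.
Start: joints at [-0.067, 0.3, 1.521, -0, 1.321, -0.067], TCP at [549.99, -0.002, 205.446] pointing down, gripper open.
Joint ranges: [-3.03, 3.03], [-0.79, 2.21], [0.23, 2.52], [-1.04, 4.18], [0, 3.07], [-2.55, 2.55]. Speed limits (rad/s): [2.22, 2.22, 2.57, 3.14, 3.14, 3.14].

## Interface

Orientations are given as [roll, pitch, yaw] about the fixed x, y, z axes, in that order (R = Rz(yaw) Ry(pitch) Rx(roll)).
In Python, from cell import manip, camera gives the robot as it stands.
- The arm moves only by the tool move_arm, never from a script. Its arguments are lists of equal length, an entry for each row: "dp": the shift along the world's x, y, z in mm, a list of three; "rotation": the turn, a rotation vector about the world's x, y, z in rad, a list of three; "hand": the opening, from 0 (shut) to 1 (fully open). A call has 1 to 10 rows; each row shifts and turns the commanded pose from where the row before left it; what a row does not reach is not made up. A row lasts 1/8 s, in which the tool goes at most 62.5 mm and 10.7 degrees, less where a joint would pass 70% of its speed; a pose out of reach is approached as far as the arm can. A call with a gripper value outside its range is refused whole. The fingers move at their own pace and stop on an object; "newtons" is the grip in N (left out, the last holds). Time passes only in rows, so rows that do not move let the fingers close. It gives the time, the measured TCP pose, the force, the opening and the grip force at its end, in the units of the state.
- manip.read_state(): the state, without advancing time (a new reading comes with each control period).
- camera(name): name is "scene" or "side" or "wrist"; returns a dict with "image" (384x512x3 uint8, red, green, blue), "fx", "fy", "cx", "cy" (pixels), "R" (3x3) and "t" (3): a world point X has camera coordinates R X + t; the wrist camera has in their place "mount" (4x4, takes a point from camera to tool coordinates, whose origin is the TCP and whose axes are the flange's). Camera axes: x right, y down, z forward; pixel columns grow to the right and rows downward; lengths in mm; the calibration is good to about 2 mm. A picture is of the moment at which its call begins: read the wrist's pose just before it. There is no depth.
- manip.sign_off(): hands the job in; it is judged then, once.
The state is a dict: "clock": time; "joints": joint angles; "qd": joint speeds; "effort": joint torques, N m; "eef_pos": TCP position; "eef_rot": TCP orientation; "wrist_force": force on the tool from outside, world axes, zero at the start; "moment": the same for the moment, N m; "finger_gap": finger opening in mm; "finger_force": force on a finger pad.
Only numpy, scipy, OpenCV 4.12 (cv2) and the standard library are available. Lean on these libraries where they do the work, as an engineer would, in place of code of your own. Each camera call takes 0.05 s, during which the arm holds its last target. There are 200 camera calls.

## Working session

There is one attempt and no reset: what is moved stays moved. The work goes in short steps, Python scripts to look and compute and a tool call to move; the robot and the scene stay as the last step left them, time stands still between calls to the robot, and variables do not carry over. Pictures are saved under pics/ and viewed, at most 10 in all, crops included, and the job is handed in when it is done.

Besides the shell and the picture viewer there is one more tool, called after "Call:" in YAML: its name, and indented under it one key for each argument. move_arm: Moves the arm, as the interface text tells. Its arguments: {"type":"object","properties":{"dp":{"type":"array","items":{"type":"array","items":{"type":"number"}}},"rotation":{"type":"array","items":{"type":"array","items":{"type":"number"}}},"hand":{"type":"array","items":{"type":"number"}},"newtons":{"type":"number"}},"required":["dp","rotation","hand"]}

```bash
ls; mkdir -p pics; python3 - <<'E'
from cell import manip,camera
import cv2,numpy as np,pickle
s=manip.read_state();print(s)
d={}
for n in("scene","side","wrist"):
    d[n]=camera(n)
pickle.dump((s,d),open('first.pkl','wb'))
for n in d: cv2.imwrite(f'pics/{n}0.png',d[n]["image"][:,:,::-1])
print(d['wrist']['mount'], d['wrist']['fx'],d['wrist']['cx'],d['wrist']['cy'])
E
```

```text
pics
{'clock': 0.0, 'joints': array([-6.66057958e-02,  3.00454408e-01,  1.52156705e+00, -3.06197030e-05,
        1.32068665e+00, -6.66098397e-02]), 'qd': array([-1.25703171e-03, -1.73471706e-05, -7.36963261e-05,  8.68365200e-04,
        1.29921668e-03,  1.82977837e-03]), 'effort': array([-1.53750298e-03, -5.31805658e+01, -3.52735734e+01,  7.07558286e-02,
        2.43994006e-02, -4.79655944e-05]), 'eef_pos': array([5.49746070e+02, 2.77036511e-03, 2.04901417e+02]), 'eef_rot': array([-3.14047770e+00, -4.46525414e-05,  1.57080794e+00]), 'wrist_force': array([-0.79010589, -0.55225934, -0.09488196]), 'moment': array([ 0.01802615,  0.00218917, -0.00573968]), 'finger_force': 0.0, 'finger_gap': 94.26142893865843}
[[ 5.12435926e-04 -9.58080315e-01 -2.86499298e-01  8.50829171e+01]
 [ 9.99999852e-01  5.43017796e-04 -2.72908551e-05 -1.52188128e-01]
 [ 1.81721048e-04 -2.86499242e-01  9.58080452e-01 -1.79396756e+02]
 [ 0.00000000e+00  0.00000000e+00  0.00000000e+00  1.00000000e+00]] 297.39143396775745 254.93889899767487 188.68926775458942
```

View pics/scene0.png

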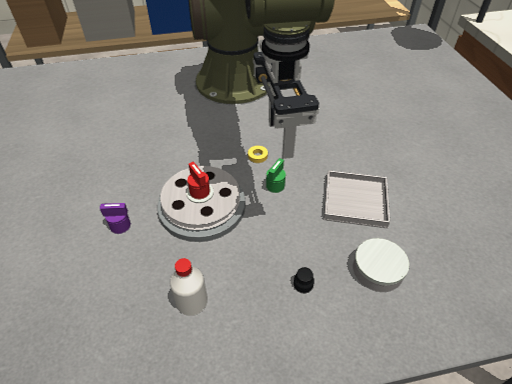

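View pics/side0.png

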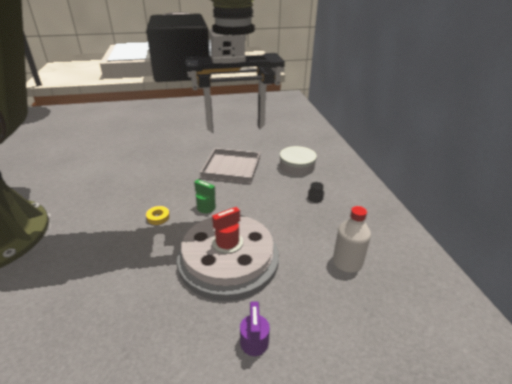

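The nut could be confused with four things in the scene view. The red T-nut on the reel is at (199,184), the green look-alike at (276,177), the purple look-alike at (117,216) and the red bottle cap at (183,267). The red T-nut on the reel matches the description.

```bash
cat > h.py <<'E'
import numpy as np,cv2
from scipy.spatial.transform import Rotation as Ro
def cam(c,s=None):
    if 'R' in c: R,t=np.array(c['R']),np.array(c['t']); return R.T,-R.T@t
    T=np.eye(4);T[:3,:3]=Ro.from_euler('xyz',s['eef_rot']).as_matrix();T[:3,3]=s['eef_pos']
    M=T@np.array(c['mount']);return M[:3,:3],M[:3,3]
def ray(c,uv,s=None):
    R,o=cam(c,s);d=R@np.array([(uv[0]-c['cx'])/c['fx'],(uv[1]-c['cy'])/c['fy'],1]);return o,d/np.linalg.norm(d)
def onz(c,uv,z,s=None):
    o,d=ray(c,uv,s);return o+d*(z-o[2])/d[2]
def tri(rs):
    A=sum(np.eye(3)-np.outer(d,d) for o,d in rs);b=sum((np.eye(3)-np.outer(d,d))@o for o,d in rs);return np.linalg.solve(A,b)
def red(im):
    h=cv2.cvtColor(im,cv2.COLOR_RGB2HSV);return (((h[...,0]<8)|(h[...,0]>172))&(h[...,1]>150)&(h[...,2]>70)).astype(np.uint8)
def blobs(m,a=20):
    n,l,st,ce=cv2.connectedComponentsWithStats(m);return [(st[i],ce[i],l==i) for i in range(1,n) if st[i][4]>a]
E
python3 - <<'E'
from h import *;import pickle
s,d=pickle.load(open('first.pkl','rb'))
c={}
for n in('scene','side'):
    for b in blobs(red(d[n]['image'])): print(n,b[0],b[1].round(1))
    bs=blobs(red(d[n]['image']))
    c[n]=min(bs,key=lambda b:np.hypot(*(b[1]-((199,184) if n=='scene' else (227,228)))))[1]
print(tri([ray(d[n],c[n]) for n in c]).round(1))
for p in [(330,174),(387,178),(388,221),(324,205)]: print(onz(d['scene'],p,22).round(1))
# bar top ends, reel
for p in [(191,166),(207,176)]: print('bar',onz(d['scene'],p,118).round(1))
a=cv2.resize(d['scene']['image'][150:215,150:300,::-1],None,fx=5,fy=5,interpolation=cv2.INTER_CUBIC)
cv2.imwrite('pics/crop1.png',a)
E
```

```text
scene [187 162  22  37 526] [197.9 182.8]
scene [175 258  17  18 232] [182.9 266.8]
side [352 207  14  12 121] [358.6 211.5]
side [213 208  26  14 103] [224.8 215. ]
side [218 222  20  17 189] [227.9 229.7]
[ 507.9 -166.1   80.8]
[487.3 148.6  22. ]
[528.5 276.5  22. ]
[649.9 223.1  22. ]
[577.8 102.9  22. ]
bar [ 491.7 -174.7  118. ]
bar [ 528.4 -145.4  118. ]
```

View pics/crop1.png

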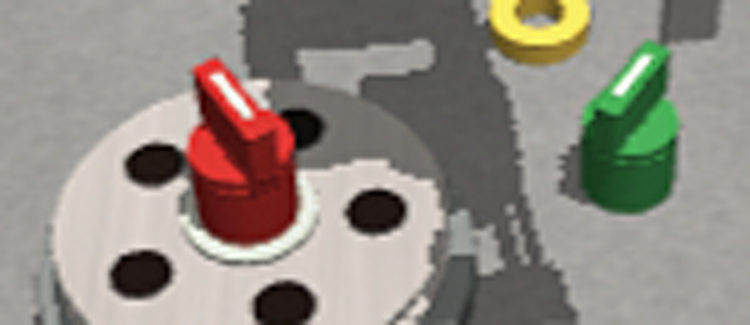

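The crop shows the red T-handled nut at the hub centre, near (199,184) in the full image. Its bar runs from upper left to lower right. The green one stands loose on the bench, so it is not the target. I'll move above the red nut and take a wrist view.

Call:
move_arm:
  dp:
    - [-10,-41,0]
    - [-10,-41,0]
    - [-10,-41,0]
    - [-10,-41,0]
    - [0,0,0]
    - [0,0,0]
    - [0,0,0]
  rotation:
    - [0,0,-0.18]
    - [0,0,-0.18]
    - [0,0,-0.18]
    - [0,0,-0.18]
    - [0,0,-0.18]
    - [0,0,0]
    - [0,0,0]
  hand: [1,1,1,1,1,1,1]

```text
clock: 1.02
eef_pos: [510.0, -163.6, 205.3]
eef_rot: [-3.141, 0.0, 0.676]
wrist_force: [-0.1, -0.2, 0.3]
finger_gap: 94.1
finger_force: 0.0
```

```bash
python3 - <<'E'
from h import *;import pickle
from cell import manip,camera
s=manip.read_state();c=camera('wrist');pickle.dump((s,c),open('w1.pkl','wb'))
print({k:np.round(s[k],3) for k in('clock','joints','eef_pos','eef_rot','wrist_force','moment')})
cv2.imwrite('pics/w1.png',c['image'][:,:,::-1])
for b in blobs(red(c['image'])): print(b[0],b[1])
E
```

```text
{'clock': np.float64(1.025), 'joints': array([-0.379,  0.268,  1.562,  0.   ,  1.312,  0.516]), 'eef_pos': array([ 510.033, -163.613,  205.327]), 'eef_rot': array([-3.141,  0.   ,  0.676]), 'wrist_force': array([-0.078, -0.174,  0.334]), 'moment': array([0.017, 0.065, 0.006])}
[ 462    0   48   37 1403] [485.18175339  16.65359943]
[ 232  162   43   63 1704] [252.35387324 188.60328638]
```

View pics/w1.png

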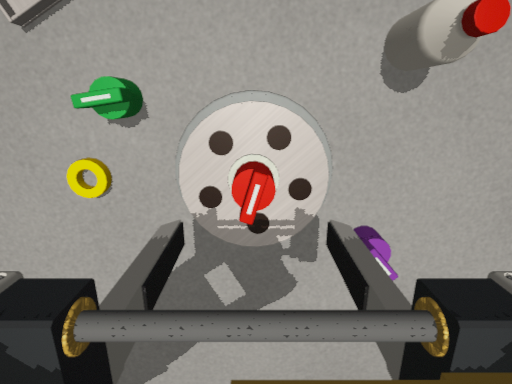

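The wrist view shows the nut near (252,188), with the white stripe on its bar running from about (245,218) to (260,183). The green nut is at (110,97), the purple one at (373,245) and the core at (88,178). Next I'll measure the stripe and the axis.

```bash
python3 - <<'E'
from h import *;import pickle
s,c=pickle.load(open('w1.pkl','rb'));_,d=pickle.load(open('first.pkl','rb'))
def stripe(im,near):
    r=min(blobs(red(im)),key=lambda b:np.hypot(*(b[1]-near)))[2].astype(np.uint8)
    cn,_=cv2.findContours(r,cv2.RETR_EXTERNAL,cv2.CHAIN_APPROX_NONE)
    f=cv2.drawContours(np.zeros_like(r),cn,-1,1,-1)
    f=cv2.erode(f,np.ones((3,3)))
    w=(f>0)&(im.min(2)>120)
    b=max(blobs(w.astype(np.uint8),5),key=lambda b:b[0][4])
    v,u=np.nonzero(b[2]);P=np.c_[u,v].astype(np.float32)
    (x,y),(a,bb),an=cv2.minAreaRect(P);l=cv2.fitLine(P,cv2.DIST_L2,0,.01,.01).ravel()
    return np.array([x,y]),l[:2],max(a,bb),len(P)
for n,cc,ss,nr in(('w',c,s,(252,188)),('s',d['scene'],None,(198,183))):
    p,l,L,k=stripe(cc['image'],nr);print(n,p,l,L,k)
    for z in(119,124):
        A=onz(cc,p-l*L/2,z,ss);B=onz(cc,p+l*L/2,z,ss);print(z,onz(cc,p,z,ss).round(1),np.linalg.norm(A-B).round(1),np.degrees(np.arctan2(*(B-A)[1::-1])).round(1))
    r=ray(cc,p,ss); globals()['r_'+n]=r
print('tri',tri([r_w,r_s]).round(1))
# reel flange (light region)
im=c['image'];hsv=cv2.cvtColor(im,cv2.COLOR_RGB2HSV)
# four holes of reel, on z=46
g=im.max(2)
m=((g<45)).astype(np.uint8)
for b in blobs(m,100):
    if b[0][4]<700: print('hole',b[0],b[1].round(1),onz(c,b[1],46,s).round(1))
# skirt underside centre via hub ring: white-ish greenish
# tray
t=d['scene']
E
```

```text
w [252.83491516 198.94744873] [ 0.30145893 -0.9534792 ] 31.01340103149414 162
119 [ 504.2 -164.4  119. ] 30.7 21.9
124 [ 505.5 -163.4  124. ] 30.1 21.9
s [196.07318115 168.84146118] [0.6195251  0.78497684] 11.400686264038086 27
119 [ 503.6 -165.1  119. ] 32.0 21.1
124 [ 508.9 -165.2  124. ] 31.8 21.1
tri [ 504.1 -164.8  119.3]
hole [248 219  21  14 204] [258.8 225.5] [ 462.2 -206.7   46. ]
```

Call:
move_arm:
  dp:
    - [-6,-1,0]
    - [0,0,0]
    - [0,0,0]
    - [0,0,0]
    - [0,0,0]
    - [0,0,0]
    - [0,0,0]
    - [0,0,0]
    - [0,0,0]
    - [0,0,0]
  rotation:
    - [0,0,0.18]
    - [0,0,0.18]
    - [0,0,0.18]
    - [0,0,0.18]
    - [0,0,0.18]
    - [0,0,0.18]
    - [0,0,0.18]
    - [0,0,0.18]
    - [0,0,0.18]
    - [0,0,0.18]
  hand: [1,1,1,1,1,1,1,1,1,1]

```text
clock: 2.33
eef_pos: [504.1, -164.5, 205.4]
eef_rot: [-3.142, -0.0, 2.48]
wrist_force: [-0.7, 0.5, 0.5]
finger_gap: 94.0
finger_force: 0.0
```

Call:
move_arm:
  dp:
    - [0,0,-20]
    - [0,0,-20]
    - [0,0,0]
    - [0,0,0]
    - [0,0,0]
    - [0,0,0]
    - [0,0,0]
    - [0,0,0]
  rotation:
    - [0,0,0.18]
    - [0,0,0.18]
    - [0,0,0.18]
    - [0,0,0.18]
    - [0,0,0.18]
    - [0,0,0.145]
    - [0,0,0]
    - [0,0,0]
  hand: [0.6,0.6,0.6,0.6,0.6,0.6,0.6,0.6]

```text
clock: 3.32
eef_pos: [504.0, -164.8, 165.4]
eef_rot: [3.142, -0.0, -2.769]
wrist_force: [0.1, -0.3, -0.7]
finger_gap: 56.4
finger_force: 0.0
```

```bash
python3 - <<'E'
from h import *;import pickle
from cell import manip,camera
s=manip.read_state();c=camera('wrist');pickle.dump((s,c),open('w2.pkl','wb'))
print({k:np.round(s[k],3) for k in('clock','joints','eef_pos','eef_rot','wrist_force','moment')})
im=c['image'];R=red(im)
for b in blobs(R): print(b[0],b[1])
r=max(blobs(R),key=lambda b:b[0][4])[2].astype(np.uint8)
cn,_=cv2.findContours(r,cv2.RETR_EXTERNAL,cv2.CHAIN_APPROX_NONE)
f=cv2.erode(cv2.drawContours(np.zeros_like(r),cn,-1,1,-1),np.ones((3,3)))
b=max(blobs(((f>0)&(im.min(2)>120)).astype(np.uint8),5),key=lambda b:b[0][4])
v,u=np.nonzero(b[2]);P=np.c_[u,v].astype(np.float32);rc=cv2.minAreaRect(P);l=cv2.fitLine(P,2,0,.01,.01).ravel()[:2]
p=np.array(rc[0]);L=max(rc[1]);print(rc,l)
A=onz(c,p-l*L/2,119.3,s);B=onz(c,p+l*L/2,119.3,s);print(((A+B)/2).round(1),np.linalg.norm(A-B),np.degrees(np.arctan2(*(B-A)[1::-1])))
cv2.imwrite('pics/w2.png',im[:,:,::-1])
E
```

```text
{'clock': np.float64(3.325), 'joints': array([-0.385,  0.293,  1.627,  0.   ,  1.222, -2.328]), 'eef_pos': array([ 504.04 , -164.794,  165.442]), 'eef_rot': array([ 3.142, -0.   , -2.769]), 'wrist_force': array([ 0.078, -0.317, -0.696]), 'moment': array([ 0.129, -0.056,  0.026])}
[ 230  166   50   74 2272] [254.27948944 197.17165493]
((254.0, 210.5), (35.0, 6.0), 90.0) [0.005423  0.9999853]
[ 506.2 -163.5  119.3] 30.254845347033267 21.598264040883734
```

View pics/w2.png

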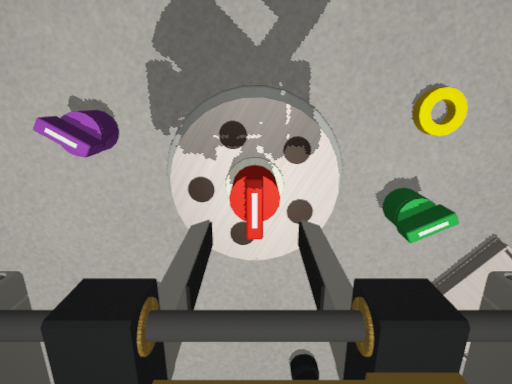

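The wrist view shows the nut bar vertical and centred at (254,210), midway between the fingers and aligned with them. The descent is clear.

Call:
move_arm:
  dp:
    - [1,0.8,-20]
    - [0,0,-20]
    - [0,0,-15]
    - [0,0,-10]
    - [0,0,-4]
    - [0,0,0]
    - [0,0,0]
  rotation:
    - [0,0,0.005]
    - [0,0,0]
    - [0,0,0]
    - [0,0,0]
    - [0,0,0]
    - [0,0,0]
    - [0,0,0]
  hand: [0.4,0.4,0.4,0.4,0.4,0.4,0.4]

```text
clock: 4.25
eef_pos: [505.2, -164.3, 97.0]
eef_rot: [-3.141, 0.001, -2.762]
wrist_force: [-0.2, 0.0, 0.9]
finger_gap: 37.4
finger_force: 0.0
```

Call:
move_arm:
  dp:
    - [0,0,0]
    - [0,0,0]
    - [0,0,0]
    - [0,0,0]
    - [0,0,0]
    - [0,0,0]
  rotation:
    - [0,0,0]
    - [0,0,0]
    - [0,0,0]
    - [0,0,0]
    - [0,0,0]
    - [0,0,0]
  hand: [0.25,0.2,0.18,0.15,0.12,0.1]
  newtons: 5

```text
clock: 5.0
eef_pos: [505.1, -164.5, 96.5]
eef_rot: [-3.141, 0.0, -2.762]
wrist_force: [1.2, -4.4, -0.4]
finger_gap: 13.8
finger_force: 5.0
```

Call:
move_arm:
  dp:
    - [0.1,-0.4,0]
    - [0,0,0]
    - [0,0,0]
  rotation:
    - [0,0,0]
    - [0,0,0]
    - [0,0,0]
  hand: [0.1,0.1,0.1]

```text
clock: 5.38
eef_pos: [505.2, -164.7, 96.5]
eef_rot: [-3.141, 0.0, -2.762]
wrist_force: [1.8, -3.7, 1.1]
finger_gap: 13.8
finger_force: 5.0
```

Call:
move_arm:
  dp:
    - [0.2,-0.6,0]
    - [0,0,0]
    - [0,0,0]
  rotation:
    - [0,0,0]
    - [0,0,0]
    - [0,0,0]
  hand: [0.1,0.1,0.1]

```text
clock: 5.75
eef_pos: [505.3, -165.0, 96.5]
eef_rot: [3.141, 0.0, -2.762]
wrist_force: [1.2, 1.1, 2.3]
finger_gap: 13.6
finger_force: 5.0
```

Call:
move_arm:
  dp:
    - [0,0,0]
    - [0,0,0]
    - [0,0,0.3]
    - [0,0,0.3]
    - [0,0,0]
  rotation:
    - [0,0,0]
    - [0,0,0]
    - [0,0,-0.08]
    - [0,0,-0.08]
    - [0,0,0]
  hand: [0.1,0.1,0.1,0.1,0.1]
  newtons: 20

```text
clock: 6.38
eef_pos: [505.1, -165.3, 97.0]
eef_rot: [-3.142, -0.0, -2.922]
wrist_force: [-0.4, -0.6, 2.0]
finger_gap: 13.9
finger_force: 20.0
```

```bash
cat > st.py <<'E'
from cell import manip;import numpy as np
s=manip.read_state();print({k:np.round(s[k],3).tolist() for k in('clock','eef_pos','eef_rot','wrist_force','moment','finger_gap')},s['joints'][5].round(2))
E
python3 st.py
```

```text
{'clock': 6.375, 'eef_pos': [505.137, -165.283, 96.997], 'eef_rot': [-3.142, -0.0, -2.922], 'wrist_force': [-0.439, -0.575, 1.961], 'moment': [0.114, 0.02, -0.157], 'finger_gap': 13.915} -2.18
```

Call:
move_arm:
  dp:
    - [0,0,0.33]
    - [0,0,0.33]
    - [0,0,0.33]
    - [0,0,0.33]
    - [0,0,0.33]
    - [0,0,0]
  rotation:
    - [0,0,-0.1]
    - [0,0,-0.1]
    - [0,0,-0.1]
    - [0,0,-0.1]
    - [0,0,-0.1]
    - [0,0,0]
  hand: [0.1,0.1,0.1,0.1,0.1,0.1]

```text
clock: 7.12
eef_pos: [505.2, -165.2, 98.6]
eef_rot: [-3.142, -0.0, 2.863]
wrist_force: [-0.4, 0.6, 2.6]
finger_gap: 13.7
finger_force: 20.0
```

Call:
move_arm:
  dp:
    - [0,0,0.33]
    - [0,0,0.33]
    - [0,0,0.33]
    - [0,0,0.33]
    - [0,0,0.33]
    - [0,0,0]
  rotation:
    - [0,0,-0.1]
    - [0,0,-0.1]
    - [0,0,-0.1]
    - [0,0,-0.1]
    - [0,0,-0.1]
    - [0,0,0]
  hand: [0.1,0.1,0.1,0.1,0.1,0.1]

```text
clock: 7.88
eef_pos: [505.2, -165.2, 100.2]
eef_rot: [-3.142, -0.0, 2.364]
wrist_force: [-0.4, -0.3, 0.7]
finger_gap: 14.1
finger_force: 20.0
```

Call:
move_arm:
  dp:
    - [0,0,0.33]
    - [0,0,0.33]
    - [0,0,0.33]
    - [0,0,0.33]
    - [0,0,0.33]
    - [0,0,0]
  rotation:
    - [0,0,-0.1]
    - [0,0,-0.1]
    - [0,0,-0.1]
    - [0,0,-0.1]
    - [0,0,-0.1]
    - [0,0,0]
  hand: [0.1,0.1,0.1,0.1,0.1,0.1]

```text
clock: 8.62
eef_pos: [505.2, -165.2, 101.8]
eef_rot: [-3.141, -0.0, 1.865]
wrist_force: [-0.3, -0.1, -0.4]
finger_gap: 13.5
finger_force: 20.0
```

Call:
move_arm:
  dp:
    - [0,0,0.33]
    - [0,0,0.33]
    - [0,0,0.17]
    - [0,0,0]
  rotation:
    - [0,0,-0.1]
    - [0,0,-0.1]
    - [0,0,-0.05]
    - [0,0,0]
  hand: [0.1,0.1,0.1,0.1]

```text
clock: 9.12
eef_pos: [505.1, -165.2, 102.6]
eef_rot: [-3.141, -0.0, 1.615]
wrist_force: [-0.2, -0.1, -2.4]
finger_gap: 13.7
finger_force: 20.0
```

Call:
move_arm:
  dp:
    - [0,0,0.5]
    - [0,0,0.3]
    - [0,0,0]
  rotation:
    - [0,0,0]
    - [0,0,0]
    - [0,0,0]
  hand: [0.1,0.1,0.1]

```text
clock: 9.5
eef_pos: [505.0, -165.1, 103.0]
eef_rot: [-3.141, -0.0, 1.612]
wrist_force: [1.3, -1.4, -12.2]
finger_gap: 13.8
finger_force: 20.0
```

Call:
move_arm:
  dp:
    - [0,0,-0.9]
    - [0,0,0.25]
    - [0,0,0.3]
    - [0,0,0]
  rotation:
    - [0,0,0]
    - [0,0,-0.08]
    - [0,0,-0.08]
    - [0,0,0]
  hand: [0.1,0.1,0.1,0.1]

```text
clock: 10.0
eef_pos: [505.3, -165.2, 103.4]
eef_rot: [-3.142, -0.0, 1.451]
wrist_force: [0.4, -0.1, -4.4]
finger_gap: 14.1
finger_force: 20.0
```

Call:
move_arm:
  dp:
    - [0,0,0.5]
    - [0,0,0.3]
    - [0,0,0]
  rotation:
    - [0,0,0]
    - [0,0,0]
    - [0,0,0]
  hand: [0.1,0.1,0.1]

```text
clock: 10.38
eef_pos: [505.1, -165.1, 103.7]
eef_rot: [-3.141, -0.0, 1.451]
wrist_force: [1.7, -0.4, -12.2]
finger_gap: 13.8
finger_force: 20.0
```

Call:
move_arm:
  dp:
    - [0,0,-1.0]
    - [0,0,0.25]
    - [0,0,0.3]
    - [0,0,0]
  rotation:
    - [0,0,0]
    - [0,0,-0.08]
    - [0,0,-0.08]
    - [0,0,0]
  hand: [0.1,0.1,0.1,0.1]

```text
clock: 10.88
eef_pos: [505.4, -165.3, 104.0]
eef_rot: [3.141, 0.0, 1.291]
wrist_force: [-0.6, -0.5, -4.0]
finger_gap: 13.7
finger_force: 20.0
```

Call:
move_arm:
  dp:
    - [0,0,0.5]
    - [0,0,0.3]
    - [0,0,0]
  rotation:
    - [0,0,0]
    - [0,0,0]
    - [0,0,0]
  hand: [0.1,0.1,0.1]

```text
clock: 11.25
eef_pos: [505.3, -165.2, 104.3]
eef_rot: [-3.142, 0.0, 1.291]
wrist_force: [1.8, -1.0, -8.1]
finger_gap: 13.8
finger_force: 20.0
```

Still held at 2.23 rad, so I'll turn on.

Call:
move_arm:
  dp:
    - [0,0,-1.0]
    - [0,0,0.25]
    - [0,0,0.3]
    - [0,0,0]
  rotation:
    - [0,0,0]
    - [0,0,-0.08]
    - [0,0,-0.08]
    - [0,0,0]
  hand: [0.1,0.1,0.1,0.1]

```text
clock: 11.75
eef_pos: [505.6, -165.3, 104.5]
eef_rot: [3.141, -0.0, 1.131]
wrist_force: [-0.7, -0.6, -0.5]
finger_gap: 13.9
finger_force: 20.0
```

Call:
move_arm:
  dp:
    - [0,0,0.5]
    - [0,0,0.3]
    - [0,0,0]
  rotation:
    - [0,0,0]
    - [0,0,0]
    - [0,0,0]
  hand: [0.1,0.1,0.1]

```text
clock: 12.12
eef_pos: [505.3, -165.2, 104.8]
eef_rot: [3.141, -0.0, 1.131]
wrist_force: [0.3, 0.5, -0.9]
finger_gap: 14.0
finger_force: 20.0
```

```bash
python3 st.py
```

```text
{'clock': 12.125, 'eef_pos': [505.319, -165.194, 104.836], 'eef_rot': [3.141, -0.0, 1.131], 'wrist_force': [0.272, 0.476, -0.897], 'moment': [0.051, 0.001, -0.048], 'finger_gap': 13.973} 0.05
```

The resistance looks gone. I'll check with another small lift.

Call:
move_arm:
  dp:
    - [0,0,0.4]
    - [0,0,0.4]
    - [0,0,0]
  rotation:
    - [0,0,0]
    - [0,0,0]
    - [0,0,0]
  hand: [0.1,0.1,0.1]

```text
clock: 12.5
eef_pos: [505.2, -165.2, 105.6]
eef_rot: [-3.141, 0.0, 1.131]
wrist_force: [-0.5, -0.4, -1.2]
finger_gap: 13.7
finger_force: 20.0
```

Call:
move_arm:
  dp:
    - [0,0,0.7]
    - [0,0,0.7]
    - [0,0,0.7]
    - [0,0,0]
  rotation:
    - [0,0,-0.04]
    - [0,0,0]
    - [0,0,0]
    - [0,0,0]
  hand: [0.1,0.1,0.1,0.1]

```text
clock: 13.0
eef_pos: [505.2, -165.2, 107.7]
eef_rot: [-3.141, 0.0, 1.091]
wrist_force: [-0.8, -0.1, -1.2]
finger_gap: 14.0
finger_force: 20.0
```

Call:
move_arm:
  dp:
    - [0,0,1]
    - [0,0,1.5]
    - [0,0,1.5]
    - [0,0,0]
  rotation:
    - [0,0,0]
    - [0,0,0]
    - [0,0,0]
    - [0,0,0]
  hand: [0.1,0.1,0.1,0.1]

```text
clock: 13.5
eef_pos: [505.4, -165.3, 111.9]
eef_rot: [3.141, -0.0, 1.091]
wrist_force: [0.7, 0.4, -1.0]
finger_gap: 13.8
finger_force: 20.0
```

The force stays at the nut's weight, so it is free. I'll lift it straight up.

Call:
move_arm:
  dp:
    - [0,0,4]
    - [0,0,6]
    - [0,0,8]
    - [0,0,10]
    - [0,0,10]
    - [0,0,10]
    - [0,0,6]
    - [0,0,0]
  rotation:
    - [0,0,0]
    - [0,0,0]
    - [0,0,0]
    - [0,0,0]
    - [0,0,0]
    - [0,0,0]
    - [0,0,0]
    - [0,0,0]
  hand: [0.1,0.1,0.1,0.1,0.1,0.1,0.1,0.1]

```text
clock: 14.5
eef_pos: [505.4, -165.3, 166.1]
eef_rot: [3.141, -0.0, 1.091]
wrist_force: [0.1, 0.3, -1.3]
finger_gap: 13.7
finger_force: 20.0
```

```bash
python3 - <<'E'
from h import *
from cell import manip,camera
s=manip.read_state();c=camera('scene');w=camera('side')
bs=[max((b for b in blobs(red(x['image'])) if 1),key=lambda b:b[0][4]) for x in(c,w)]
print([ (b[0],b[1].round(1)) for x in(c,w) for b in blobs(red(x['image']))])
im=c['image'];cv2.imwrite('pics/s3.png',np.hstack([im[:,120:],w['image'][:,150:400]])[:,:,::-1])
# tray: floor is bright region near (357,198)
hsv=cv2.cvtColor(im,cv2.COLOR_RGB2HSV);print(im[198,357],im[150,357],im[176,357],im[240,357])
h=cv2.cvtColor(im,cv2.COLOR_RGB2GRAY);m=(h>140).astype(np.uint8)
for b in blobs(m,600):
    v,u=np.nonzero(b[2]);r=cv2.minAreaRect(np.c_[u,v].astype(np.float32));print(b[0],np.round(r[0],1),onz(c,r[0],6).round(1))
E
```

```text
[(array([180, 142,  27,  35, 548], dtype=int32), array([195.4, 160.8])), (array([175, 258,  17,  18, 232], dtype=int32), array([182.9, 266.8])), (array([213, 184,  13,  17,  92], dtype=int32), array([218.4, 192. ])), (array([218, 191,  20,  20, 135], dtype=int32), array([229. , 200.4])), (array([352, 207,  14,  10, 117], dtype=int32), array([358.6, 211.4]))]
[212 205 198] [161 160 155] [96 92 89] [164 163 158]
[ 467    9   45   46 1017] [499.9  22.9] [-172.  1067.2    6. ]
[     0     27    512    357 150502] [255.5 205. ] [532.3 -44.2   6. ]
```

View pics/s3.png

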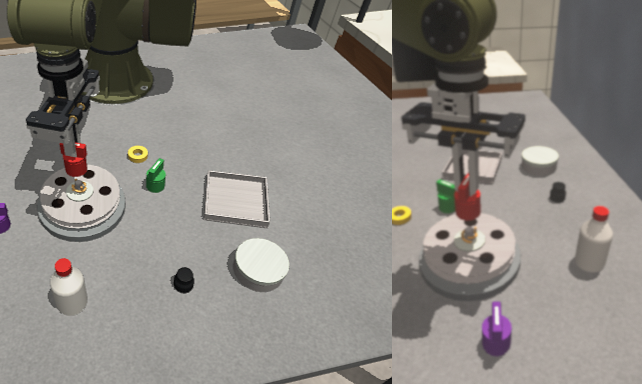

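The nut is now held clear above the spindle, at about (195,160) in the scene view, and the bystanders have not moved. I'll measure the tray floor more tightly and carry the nut over.

```bash
python3 - <<'E'
from h import *;import pickle
_,d=pickle.load(open('first.pkl','rb'))
for n,(x0,y0,x1,y1) in(('scene',(315,165,395,228)),('side',(198,145,265,185))):
    im=d[n]['image'][y0:y1,x0:x1].astype(int);g=im.mean(2)
    m=((g>175)if n=='scene' else (im[...,0]-im[...,2]>9)&(g>150)).astype(np.uint8)
    m=cv2.morphologyEx(m,cv2.MORPH_CLOSE,np.ones((5,5)))
    b=max(blobs(m,50),key=lambda b:b[0][4]);v,u=np.nonzero(b[2])
    P=np.array([onz(d[n],(a+x0,c+y0),4)[:2] for a,c in zip(u,v)]).astype(np.float32);print(n,len(P),cv2.minAreaRect(P))
for dz,P in((22,[(330,174),(387,178),(388,221),(324,205)]),):
    print(cv2.minAreaRect(np.array([onz(d['scene'],p,dz)[:2] for p in P],np.float32)))
E
```

```text
scene 2300 ((548.9786987304688, 196.31350708007812), (142.73643493652344, 141.00985717773438), 68.35966491699219)
side 1828 ((560.57275390625, 209.515380859375), (221.0465545654297, 206.93209838867188), 79.66789245605469)
((561.191650390625, 186.15576171875), (139.14370727539062, 132.6438751220703), 66.26322937011719)
```

Call:
move_arm:
  dp:
    - [4,22,0]
    - [6,40,0]
    - [7,45,0]
    - [7,45,0]
    - [7,45,0]
    - [7,45,0]
    - [7,45,0]
    - [6,40,0]
    - [4,22,0]
    - [0,0,0]
  rotation:
    - [0,0,0]
    - [0,0,0]
    - [0,0,0]
    - [0,0,0]
    - [0,0,0]
    - [0,0,0]
    - [0,0,0]
    - [0,0,0]
    - [0,0,0]
    - [0,0,0]
  hand: [0.1,0.1,0.1,0.1,0.1,0.1,0.1,0.1,0.1,0.1]

```text
clock: 15.85
eef_pos: [560.2, 184.4, 165.1]
eef_rot: [-3.141, 0.001, 1.092]
wrist_force: [-0.3, -0.1, -1.6]
finger_gap: 13.5
finger_force: 20.0
```

```bash
python3 - <<'E'
from h import *
from cell import manip,camera
s=manip.read_state();c=camera('wrist');print(s['eef_pos'],s['wrist_force'])
cv2.imwrite('pics/w4.png',c['image'][:,:,::-1])
R,o=cam(c,s)
for z in (4,):
    q=R.T@(np.array([s['eef_pos'][0],s['eef_pos'][1],z])-o);print(q[0]/q[2]*c['fx']+c['cx'],q[1]/q[2]*c['fy']+c['cy'])
E
```

```text
[560.19983272 184.40125887 165.13648035] [-0.27264711 -0.10549618 -1.56290878]
255.62715512598217 174.8033079319306
```

View pics/w4.png

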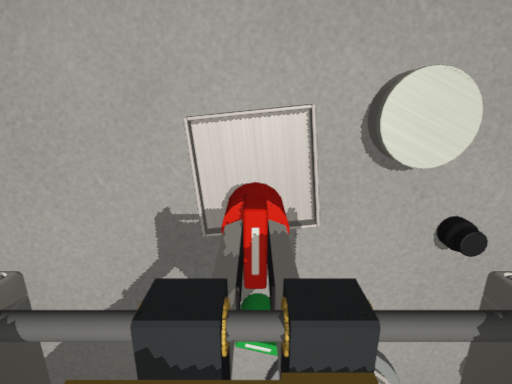

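The tray corners are at (186,119), (313,105), (317,224) and (207,235), so its centre is near (256,170). The drop point projects to (256,175), which is well centred. Next I'll lower the nut.

Call:
move_arm:
  dp:
    - [0,0,-12]
    - [0,0,-20]
    - [0,0,-22]
    - [0,0,-22]
    - [0,0,-18]
    - [0,0,-9]
    - [0,0,-3]
    - [0,0,-1]
    - [0,0,0]
  rotation:
    - [0,0,0]
    - [0,0,0]
    - [0,0,0]
    - [0,0,0]
    - [0,0,0]
    - [0,0,0]
    - [0,0,0]
    - [0,0,0]
    - [0,0,0]
  hand: [0.1,0.1,0.1,0.1,0.1,0.1,0.1,0.1,0.1]

```text
clock: 17.02
eef_pos: [560.5, 183.9, 59.2]
eef_rot: [3.141, -0.001, 1.091]
wrist_force: [-1.0, 0.4, -0.4]
finger_gap: 13.7
finger_force: 20.0
```

Call:
move_arm:
  dp:
    - [0,0,-0.7]
    - [0,0,-0.7]
    - [0,0,-0.7]
    - [0,0,0]
  rotation:
    - [0,0,0]
    - [0,0,0]
    - [0,0,0]
    - [0,0,0]
  hand: [0.1,0.1,0.1,0.1]

```text
clock: 17.52
eef_pos: [560.3, 183.8, 56.5]
eef_rot: [-3.142, 0.0, 1.091]
wrist_force: [0.2, 0.4, -2.0]
finger_gap: 14.0
finger_force: 20.0
```

Call:
move_arm:
  dp:
    - [0,0,-0.6]
    - [0,0,-0.6]
    - [0,0,-0.6]
    - [0,0,0]
  rotation:
    - [0,0,0]
    - [0,0,0]
    - [0,0,0]
    - [0,0,0]
  hand: [0.1,0.1,0.1,0.1]

```text
clock: 18.02
eef_pos: [560.2, 183.8, 54.7]
eef_rot: [-3.141, 0.0, 1.091]
wrist_force: [0.2, 0.5, -1.0]
finger_gap: 14.0
finger_force: 20.0
```

Call:
move_arm:
  dp:
    - [0,0,-0.6]
    - [0,0,-0.6]
    - [0,0,-0.6]
    - [0,0,0]
  rotation:
    - [0,0,0]
    - [0,0,0]
    - [0,0,0]
    - [0,0,0]
  hand: [0.1,0.1,0.1,0.1]

```text
clock: 18.52
eef_pos: [560.3, 183.8, 52.9]
eef_rot: [-3.142, 0.0, 1.091]
wrist_force: [0.9, 0.7, -1.0]
finger_gap: 14.1
finger_force: 20.0
```

Call:
move_arm:
  dp:
    - [0,0,-0.5]
    - [0,0,-0.5]
    - [0,0,0]
  rotation:
    - [0,0,0]
    - [0,0,0]
    - [0,0,0]
  hand: [0.1,0.1,0.1]

```text
clock: 18.9
eef_pos: [560.3, 183.8, 51.9]
eef_rot: [-3.142, 0.0, 1.091]
wrist_force: [0.1, -0.1, -1.3]
finger_gap: 13.8
finger_force: 20.0
```

Call:
move_arm:
  dp:
    - [0,0,-0.5]
    - [0,0,-0.5]
    - [0,0,0]
  rotation:
    - [0,0,0]
    - [0,0,0]
    - [0,0,0]
  hand: [0.1,0.1,0.1]

```text
clock: 19.27
eef_pos: [560.3, 183.8, 51.0]
eef_rot: [3.142, 0.0, 1.091]
wrist_force: [0.1, -0.3, -1.1]
finger_gap: 13.9
finger_force: 20.0
```

Call:
move_arm:
  dp:
    - [0,0,-0.5]
    - [0,0,-0.3]
    - [0,0,0]
  rotation:
    - [0,0,0]
    - [0,0,0]
    - [0,0,0]
  hand: [0.1,0.1,0.1]

```text
clock: 19.65
eef_pos: [560.3, 183.8, 50.2]
eef_rot: [-3.142, 0.0, 1.091]
wrist_force: [-1.1, -0.7, -0.4]
finger_gap: 14.2
finger_force: 20.0
```

Call:
move_arm:
  dp:
    - [0,0,-0.4]
    - [0,0,-0.3]
    - [0,0,0]
  rotation:
    - [0,0,0]
    - [0,0,0]
    - [0,0,0]
  hand: [0.1,0.1,0.1]

```text
clock: 20.02
eef_pos: [560.3, 183.8, 49.4]
eef_rot: [-3.142, -0.0, 1.091]
wrist_force: [0.9, 0.3, -0.9]
finger_gap: 14.1
finger_force: 20.0
```

Call:
move_arm:
  dp:
    - [0,0,-0.4]
    - [0,0,-0.4]
    - [0,0,0]
  rotation:
    - [0,0,0]
    - [0,0,0]
    - [0,0,0]
  hand: [0.1,0.1,0.1]

```text
clock: 20.4
eef_pos: [560.3, 183.8, 48.9]
eef_rot: [3.142, -0.0, 1.091]
wrist_force: [-0.8, -0.2, 2.6]
finger_gap: 13.9
finger_force: 20.0
```

Call:
move_arm:
  dp:
    - [0,0,-0.4]
    - [0,0,-0.4]
    - [0,0,0]
  rotation:
    - [0,0,0]
    - [0,0,0]
    - [0,0,0]
  hand: [0.1,0.1,0.1]

```text
clock: 20.78
eef_pos: [560.4, 183.9, 48.8]
eef_rot: [3.141, -0.0, 1.091]
wrist_force: [-5.2, -0.6, 11.5]
finger_gap: 13.8
finger_force: 20.0
```

Contact, at about 12 N. I'll back off slightly, release with the grip eased, and go up.

Call:
move_arm:
  dp:
    - [0,0,0.7]
    - [0,0,0]
    - [0,0,0]
    - [0,0,0]
  rotation:
    - [0,0,0]
    - [0,0,0]
    - [0,0,0]
    - [0,0,0]
  hand: [0.1,0.1,0.1,0.1]
  newtons: 4

```text
clock: 21.28
eef_pos: [560.4, 183.9, 48.8]
eef_rot: [3.141, -0.0, 1.091]
wrist_force: [-3.8, -0.6, 4.5]
finger_gap: 14.2
finger_force: 4.0
```

Call:
move_arm:
  dp:
    - [0,0,0]
    - [0,0,0]
    - [0,0,0]
    - [0,0,0]
    - [0,0,0]
    - [0,0,0]
  rotation:
    - [0,0,0]
    - [0,0,0]
    - [0,0,0]
    - [0,0,0]
    - [0,0,0]
    - [0,0,0]
  hand: [0.16,0.18,0.22,0.3,0.4,0.4]

```text
clock: 22.02
eef_pos: [560.3, 183.8, 48.6]
eef_rot: [-3.142, 0.0, 1.091]
wrist_force: [-1.3, 0.1, -0.0]
finger_gap: 37.1
finger_force: 0.0
```

Call:
move_arm:
  dp:
    - [0,0,8]
    - [0,0,16]
    - [0,0,25]
    - [0,0,30]
    - [0,0,30]
    - [0,0,20]
    - [0,0,0]
  rotation:
    - [0,0,0]
    - [0,0,0]
    - [0,0,0]
    - [0,0,0]
    - [0,0,0]
    - [0,0,0]
    - [0,0,0]
  hand: [0.4,0.4,0.4,0.4,0.4,0.4,0.4]

```text
clock: 22.9
eef_pos: [560.9, 184.0, 179.9]
eef_rot: [3.139, -0.003, 1.091]
wrist_force: [-0.2, -0.2, 0.3]
finger_gap: 37.7
finger_force: 0.0
```

```bash
python3 - <<'E'
from h import *
from cell import camera
a=camera('scene')['image'];b=camera('side')['image']
cv2.imwrite('pics/end.png',np.hstack([a[100:320,100:],cv2.resize(b[90:310,150:400],(250,220))])[:,:,::-1])
E
python3 st.py
```

```text
{'clock': 23.0, 'eef_pos': [560.074, 183.748, 177.405], 'eef_rot': [-3.142, 0.0, 1.091], 'wrist_force': [0.002, -0.116, -0.444], 'moment': [-0.06, 0.012, -0.015], 'finger_gap': 37.627} 0.73
```

View pics/end.png

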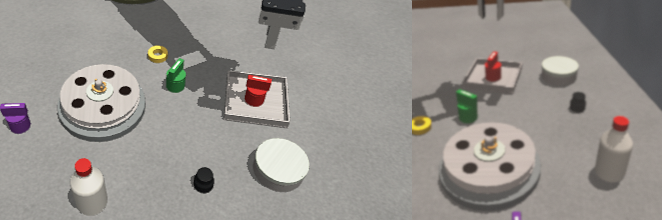

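The red nut stands upright in the middle of the tray, at crop pixel (257,92). The spindle is bare, everything else is where it was, and the gripper is clear.

```bash
python3 -c "from cell import manip;print(manip.sign_off())"
```

```text
the job is handed in; nothing more can be done
None
```

The red nut came off clockwise after about 2.4 rad and now stands upright in the steel tray; the highest thread load I saw was about 12 N, nothing else moved, and I signed off at 23 s.

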